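Pack two L-shaped cold plates into a cold-store tray

ROBOT

A 7-joint arm with a two-finger parallel gripper is mounted at the origin on the work surface. World frame = base frame: x ahead of the robot, y to its left, z up, the work surface at z = 0. Lengths are in m, angles in degrees, forces in N, time in s.
With the tool pointing down it reaches from about 0.425 to 0.875 m from the base axis. Payload 4.7 kg.
Tool frame: the origin (TCP) lies at the very end of the fingers, on their centre line; the grasp point (between the pads) lies 19 mm behind it; z points along the fingers, y is the line along which they close (so a half turn about z gives the same grasp; the last joint's range is limited). The gripper opens to 87 mm and grips with 3 to 60 N. Pads are 19 mm wide; open, the fingers measure 117 mm over their backs; the gripper's body (75 mm by 190 mm) begins 51 mm behind the grasp point.
Start: joints at [-68.692, 18.392, -4.016, 83.108, 1.295, 78.541, -3.26], TCP at [0.228, 0.609, 0.223] pointing down, gripper open.
Joint ranges: [-163.93, 163.93], [-17.29, 119.83], [-79.2, 71.16], [3.27, 140.29], [-89.18, 269.18], [5.43, 117.66], [-154.24, 154.24]. Speed limits (degrees/s): [147.25, 147.25, 180, 180, 180, 180, 180].

INTERFACE

Orientations are given as [roll, pitch, yaw] about the fixed x, y, z axes, in that order (R = Rz(yaw) Ry(pitch) Rx(roll)).
In Python, from cell import telemetry, cams, env gives the robot as it stands.
- The arm moves only by the tool arm_command, never from a script. Its argument "series" is text: rows parted by semicolons, each of 5 numbers parted by spaces: the shift along the tool's x, y, z in mm, then the turn about the tool's z in rad, then the closure in counts, from 0 (fully open) to 255 (shut). A call has 1 to 20 rows; each row shifts and turns the commanded pose from where the row before left it, along the tool's axes as they then stand; what a row does not reach is not made up. A row lasts 1/12 s, in which the tool goes at most 41.7 mm and 7.16 degrees, less where a joint would pass 70% of its speed; a pose out of reach is approached as far as the arm can. A call is refused whole if a number of a shift passes 41.7 or a number of a turn 0.125, either way. A call with a gripper value outside its range is refused whole. The fingers move at their own pace and stop on an object; "squeeze" is the grip in N (left out, the last holds). Time passes only in rows, so rows that do not move let the fingers close. It gives the time, the measured TCP pose, the force, the opening and the grip force at its end, in the units of the state.
- telemetry.get_obs(): the state, without advancing time (a new reading comes with each control period).
- cams.read_camera(name): name is "scene" or "top"; returns the picture (420x560x3 uint8, blue, green, red); there is no depth.
- cams.calibration(name): a dict with "K" (3x3 intrinsics, pixels), "dist" ([k1, k2, p1, p2, k3] as OpenCV has them; the pictures are not rectified), "origin" and "rotation" of the camera in the world. Camera axes: x right, y down, z forward; pixel columns grow to the right and rows downward; lengths in m; the calibration is good to about 2 mm. A picture is of the moment at which its call begins. calibration takes no time and is no camera call.
- env.sign_off(): hands the job in; it is judged then, once.
The state is a dict: "time_s": time; "qpos": joint angles; "joint_velocities": joint speeds; "effort": joint torques, N m; "tool_pos": TCP position; "tool_rot": TCP orientation; "force": force on the tool from outside, world axes, zero at the start; "wrist_torque": the same for the moment, N m; "grip_width": finger opening in m; "grasp_force": force on a finger pad.
Only numpy, scipy, OpenCV 4.12 (cv2) and the standard library are available. Lean on these libraries where they do the work, as an engineer would, in place of code of your own. Each camera call takes 0.05 s, during which the arm holds its last target. There are 200 camera calls.

TASK

In this cold store, pack the two L-shaped cold plates into the shallow turquoise tray, turning them so that they interlock and both lie flat on the tray's floor inside its walls. Each plate has a grip block on top to lift it by; leave the straight cold plate where it lies.

Things in the scene. Friction and masses are not known exactly. Their poses are not given: they have to be found in the camera images.
- plate_a: L-shaped off-white plastic cold plate, 22 mm thick. Origin: underside, centre of the 138 (x) x 92 (y) mm rectangle round the L; z up. Long limb: y -46 to 0 mm, full length. Foot: x 23 to 69, y 0 to 46 mm. The -x, +y part is empty. Grip block: 24 x 24 mm, sides along x and y, 32 mm tall on the top face (22 to 54 mm above the underside), centred at x 11, y -13 mm, near the centre of mass. About 0.35 kg.
- plate_b: Identical: L-shaped off-white plastic cold plate, 22 mm thick. Origin: underside, centre of the 138 (x) x 92 (y) mm rectangle round the L; z up. Long limb: y -46 to 0 mm, full length. Foot: x 23 to 69, y 0 to 46 mm. The -x, +y part is empty. Grip block: 24 x 24 mm, sides along x and y, 32 mm tall on the top face (22 to 54 mm above the underside), centred at x 11, y -13 mm, near the centre of mass. About 0.35 kg.
- straight: A bystander: a straight cold plate of the same plastic, 138 x 46 mm and 22 mm thick, with the same 24 mm square, 32 mm tall grip block at its centre. It is not to be packed and must stay where it lies. Origin: centre of its underside; x along the 138 mm.
- tray: Shallow turquoise tray fixed to the bench. Inside 220 (x) x 128 (y) mm, walls 6 mm thick, rim 24 mm and floor 4 mm above the bench. Origin: centre of its underside, at bench height; z up. The L plates interlock in it as a block of about 184 x 92 mm: long limbs along the tray, side by side, one plate half a turn from the other, 36 mm of play in all each way.
Mind the look-alikes: they are no part of the job. What is shaped like the plate_a but blue or orange is not meant. Leave any pink look-alike of the plate_b alone.

How it is judged:
By the outcome, as a careful person would: the job done as asked, in the order asked, and still so for the second after the job is handed in, with the robot touching nothing.
It also fails if it takes over 54 s, if anything falls off the work surface, if the arm or the gripper's body presses on something with over 40 N, if the wrist force passes 120 N, or if a joint passes its speed limit or range.

## Working session

There is one attempt and no reset: what is moved stays moved. The work goes in short steps, Python scripts to look and compute and a tool call to move; the robot and the scene stay as the last step left them, time stands still between calls to the robot, and variables do not carry over. Pictures are saved under pics/ and viewed, at most 10 in all, crops included, and the job is handed in when it is done.

Besides the shell and the picture viewer there is one more tool, called by a JSON object that holds its "op" and its "data", one argument or row to a line. arm_command: Moves the arm, as the interface text tells. Its arguments: {"type":"object","properties":{"series":{"type":"string"},"squeeze":{"type":"number"}},"required":["series"]}

```bash
mkdir -p pics; ls; python3 - <<'E'
from cell import telemetry, cams, env
import cv2
for n in ("scene","top"):
    im=cams.read_camera(n); cv2.imwrite(f"pics/{n}0.png",im)
    c=cams.calibration(n); print(n,c)
print(telemetry.get_obs())
E
```

```text
pics
scene {'K': array([[486.96367156,   0.        , 281.45309397],
       [  0.        , 486.96367156, 208.18590216],
       [  0.        ,   0.        ,   1.        ]]), 'dist': array([-0.11015846,  0.        ,  0.        ,  0.        ,  0.        ]), 'origin': array([ 1.55325306, -0.39148581,  0.72195911]), 'rotation': array([-121.58392714,    1.28872662,   75.6814834 ])}
top {'K': array([[503.8733014 ,   0.        , 278.53062158],
       [  0.        , 503.8733014 , 209.1376165 ],
       [  0.        ,   0.        ,   1.        ]]), 'dist': array([0.05710837, 0.        , 0.        , 0.        , 0.        ]), 'origin': array([ 0.39288979, -0.11285506,  1.11767824]), 'rotation': array([-173.43420251,   -0.78431916,  -90.75323613])}
{'time_s': 0.1, 'qpos': array([-68.69088158,  18.43526985,  -4.0169406 ,  83.16629708,
         1.29352904,  78.54114288,  -3.26281511]), 'joint_velocities': array([-0.07188123, -0.12146761,  0.10881622, -0.13249455,  0.03392438,
        0.03464722,  0.05119222]), 'effort': array([-4.55440040e-04, -4.92570305e+01, -4.05932581e-01, -3.13399351e+01,
       -6.41089864e-02,  3.94475902e-02,  5.42977375e-05]), 'tool_pos': array([0.22750123, 0.60836893, 0.22158003]), 'tool_rot': array([-1.79902445e+02,  3.50719779e-03,  1.59498672e+02]), 'force': array([0.49031359, 0.57660517, 0.61543195]), 'wrist_torque': array([ 0.04453355, -0.01138536,  0.04824338]), 'grasp_force': 0.0, 'grip_width': 0.08681426297177325}
```

View pics/top0.png

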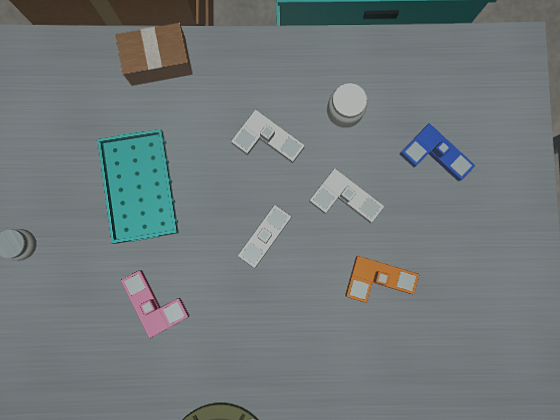

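View pics/scene0.png

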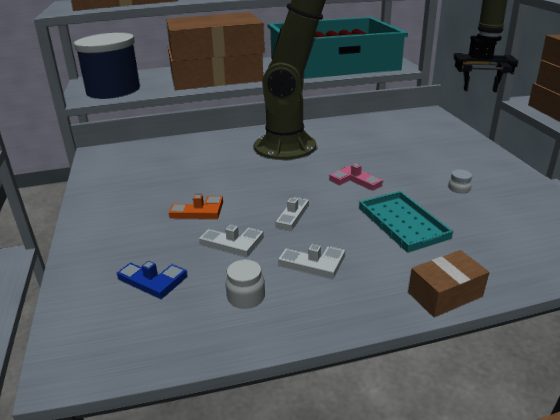

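The top view shows seven candidates:
- White L at (268,135): wanted.
- White L at (347,195): wanted.
- Straight white plate at (265,237): leave.
- Blue L at (438,152): leave.
- Orange L at (382,278): leave.
- Pink L at (152,305): leave.
- White round tubs at (349,103) and (13,243): not plates.

The tray is at (138,187). By the description I choose the two off-white Ls, and will check them in a crop.

```bash
cat > h.py <<'E'
import numpy as np, cv2
from scipy.spatial.transform import Rotation as R
from cell import telemetry, cams, env
def cal(n):
    c=cams.calibration(n); return c["K"],c["dist"],c["origin"],R.from_euler("xyz",c["rotation"],degrees=True).as_matrix()
def cast(n,px,z):
    K,d,o,M=cal(n)
    u=cv2.undistortPoints(np.asarray(px,float).reshape(-1,1,2),K,d).reshape(-1,2)
    r=np.c_[u,np.ones(len(u))]@M.T
    return o+r*((z-o[2])/r[:,2])[:,None]
def proj(n,P):
    K,d,o,M=cal(n)
    return cv2.projectPoints((np.asarray(P,float)-o)@M,np.zeros(3),np.zeros(3),K,d)[0].reshape(-1,2)
E
python3 - <<'E'
from h import *
im=cv2.imread("pics/top0.png")
hsv=cv2.cvtColor(im,cv2.COLOR_BGR2HSV)
print(im[175,200],im[150,258],im[116,257],im[143,291],im[133,268],im[185,330])
cr=cv2.resize(im[95:275,220:400],None,fx=3.3,fy=3.3,interpolation=cv2.INTER_CUBIC); cv2.imwrite("pics/crop0.png",cr)
m=((im.min(2)>150)).astype(np.uint8)
for name,mm,z in (("white",m,.022),("tray",((hsv[...,0]>80)&(hsv[...,0]<95)&(hsv[...,1]>110)).astype(np.uint8),.024)):
    cs,_=cv2.findContours(mm,cv2.RETR_EXTERNAL,cv2.CHAIN_APPROX_NONE)
    for c in cs:
        if cv2.contourArea(c)<600 or c[:,0,1].min()<30: continue
        P=cast("top",c,z)[:,:2].astype(np.float32)*1000
        r=cv2.minAreaRect(P); ap=cv2.approxPolyDP(P.reshape(-1,1,2),9,True).reshape(-1,2)
        print(name,c.mean((0,1)).round(),np.round(r[0]),np.round(r[1]),round(r[2],1)); print(ap.round().tolist(), c[:,0].max(0))
E
```

```text
[126 125 117] [127 126 119] [175 178 175] [161 163 154] [162 163 153] [176 178 176]
white [264. 236.] [461. -98.] [ 44. 136.] 53.6
[[528.0, -120.0], [420.0, -41.0], [394.0, -75.0], [501.0, -154.0]] [290 267]
white [346. 197.] [ 531. -279.] [136.  91.] 51.0
[[538.0, -199.0], [511.0, -231.0], [555.0, -267.0], [490.0, -331.0], [523.0, -359.0], [607.0, -256.0]] [383 221]
white [267. 136.] [ 667. -107.] [136.  90.] 52.5
[[674.0, -28.0], [647.0, -61.0], [694.0, -91.0], [678.0, -108.0], [696.0, -122.0], [667.0, -108.0], [628.0, -161.0], [659.0, -186.0], [742.0, -82.0]] [303 160]
white [349.  99.] [ 766. -292.] [74. 73.] 62.0
[[802.0, -289.0], [791.0, -264.0], [761.0, -255.0], [736.0, -270.0], [729.0, -299.0], [740.0, -319.0], [770.0, -329.0], [795.0, -314.0]] [366 115]
tray [137. 186.] [575. 179.] [236. 145.] 8.9
[[700.0, 132.0], [678.0, 266.0], [452.0, 229.0], [471.0, 93.0]] [176 242]
```

View pics/crop0.png

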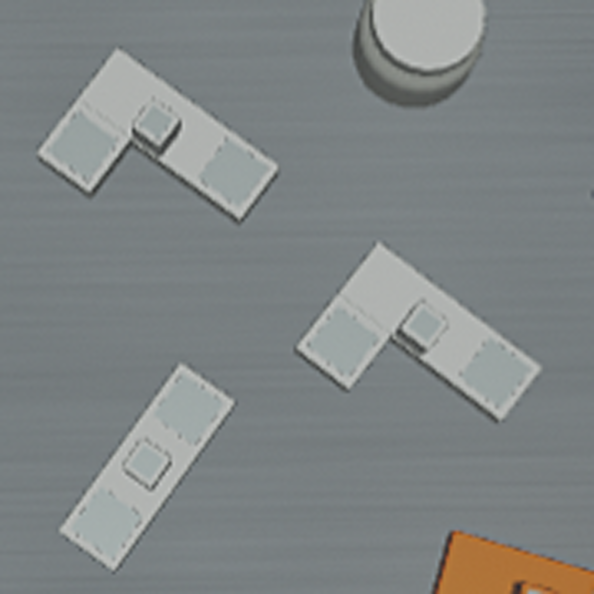

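Crop: two off-white Ls, blocks near crop (155,122) and (426,323), i.e. top pixels (267,132) and (349,193). The straight bar is separate at (265,236), so the choice is confirmed. Next I check the block centres and work out the first move.

```bash
cat >> h.py <<'E'
def go(x,y,z,yaw):
    "shift to a target in present tool axes (mm), then turn"
    s=telemetry.get_obs(); M=R.from_euler("xyz",s["tool_rot"],degrees=True).as_matrix()
    d=M.T@(np.array([x,y,z])/1000-s["tool_pos"])*1000
    t=-((yaw-s["tool_rot"][2]+180)%360-180)
    print("t",s["time_s"],"shift",d.round(1),"turn rad",round(np.radians(t),3),"tilt",s["tool_rot"][:2].round(2),"q",s["qpos"].round(0))
E
python3 - <<'E'
from h import *
print(cast("top",[[267,132.3],[349.2,192.9]],.054)[:,:2].round(4))
go(684,-106,110,142)
E
```

```text
[[ 0.6824 -0.1063]
 [ 0.5483 -0.2803]]
t 0.1 shift [-677.8 -509.1  112.5] turn rad 0.305 tilt [-179.9    0. ] q [-69.  18.  -4.  83.   1.  79.  -3.]
```

{"op": "arm_command", "data": {
  "series": "-10 -8 0 0 0;-20 -15 0 0 0;-28 -21 0 0.02 0;-28 -21 0 0 0;-28 -21 0 0 0;-28 -21 0 0 0;-28 -21 0 0 0;-28 -21 0 0 0;-28 -21 0 0 0;-28 -21 0 0 0;-28 -21 0 0 0;-28 -21 0 0 0;-28 -21 0 0 0;-28 -21 0 0 0;-28 -21 0 0 0;-28 -21 0 0 0;-28 -21 0 0 0;-28 -21 0 0 0;-28 -21 0 0 0;-28 -21 0 0 0"
}}

```text
time_s: 1.77
tool_pos: [0.5773, 0.0374, 0.2226]
tool_rot: [180.0, -0.0, 158.3]
force: [-0.2, 0.3, -0.5]
grip_width: 0.0869
grasp_force: 0.0
```

```bash
python3 -c "
from h import *
go(684,-106,110,142)"
```

```text
t 1.7667 shift [-152.1  -93.8  112.5] turn rad 0.285 tilt [ 1.7998e+02 -2.0000e-02] q [-29.  10.  25.  95.  -4.  77.  66.]
```

{"op": "arm_command", "data": {
  "series": "-28 -17 0 0 0;-28 -17 10 0 0;-28 -17 20 0 0;-28 -17 20 0 0;-20 -13 20 0 0;-15 -9 20 0 0;-5 -4 15 0 0;0 0 8 0.05 0;0 0 0 0.1 0;0 0 0 0.1 0;0 0 0 0.035 0;0 0 0 0 0"
}}

```text
time_s: 2.77
tool_pos: [0.6832, -0.1031, 0.1094]
tool_rot: [180.0, -0.1, 142.0]
force: [0.3, -0.3, 0.1]
grip_width: 0.0869
grasp_force: 0.0
```

```bash
python3 -c "
from h import *
go(683,-106,28,142)"
```

```text
t 2.7667 shift [-1.7 -2.4 81.4] turn rad -0.0 tilt [ 1.8e+02 -6.0e-02] q [-16.  30.  31.  85. -16.  69.  69.]
```

{"op": "arm_command", "data": {
  "series": "-2 -2 12 0 0;0 0 20 0 0;0 0 20 0 0;0 0 15 0 0;0 0 10 0 0;0 0 4 0 0;0 0 0 0 0;0 0 0 0 80;0 0 0 0 140;0 0 0 0 170;0 0 0 0 200;0 0 0 0 255;0 0 0 0 255;0 0 0 0 255;0 0 0 0 255;0 0 0 0 255",
  "squeeze": 30
}}

```text
time_s: 4.1
tool_pos: [0.6843, -0.1063, 0.0286]
tool_rot: [180.0, -0.0, 142.0]
force: [0.5, 0.9, -0.5]
grip_width: 0.035
grasp_force: 0.0
```

{"op": "arm_command", "data": {
  "series": "0 0 0 0 255;0 0 0 0 255;0 0 0 0 255;0 0 0 0 255;0 0 0 0 255;0 0 0 0 255",
  "squeeze": 30
}}

```text
time_s: 4.6
tool_pos: [0.6841, -0.1067, 0.0285]
tool_rot: [-180.0, -0.0, 142.0]
force: [-1.0, -0.7, -0.3]
grip_width: 0.0239
grasp_force: 30.0
```

{"op": "arm_command", "data": {
  "series": "0 0 -6 0 255;0 0 -12 0 255;0 0 -20 0 255;0 0 -22 0 255;0 0 -20 0 255;0 0 -8 0.05 255;0 0 0 0.1 255;0 0 0 0.1 255;0 0 0 0.1 255;0 0 0 0.1 255;0 0 0 0.1 255;0 0 0 0.1 255;0 0 0 0.1 255;0 0 0 0 255"
}}

```text
time_s: 5.77
tool_pos: [0.6844, -0.1057, 0.117]
tool_rot: [180.0, -0.0, 98.9]
force: [0.3, 0.5, -4.1]
grip_width: 0.0238
grasp_force: 30.0
```

```bash
python3 -c "
from h import *
go(616,171,110,99)
print(telemetry.get_obs()['grip_width'])"
```

```text
t 5.7667 shift [284.  -24.5   7.1] turn rad -0.001 tilt [ 1.7999e+02 -2.0000e-02] q [-22.  31.  40.  85. -21.  71.  30.]
0.023788726870668405
```

{"op": "arm_command", "data": {
  "series": "8 -1 0 0 255;18 -2 0 0 255;26 -2.5 0 0 255;28 -2.5 0 0 255;28 -2.5 0 0 255;28 -2.5 0 0 255;28 -2.5 0 0 255;28 -2 0 0 255;28 -2 0 0 255;26 -2 0 0 255;20 -2 0 0 255;12 -1 0 0 255;6 0 0 0 255;0 0 0 0 255;0 0 0 0 255"
}}

```text
time_s: 7.02
tool_pos: [0.6158, 0.1688, 0.1168]
tool_rot: [180.0, 0.1, 99.0]
force: [0.6, -0.8, -3.9]
grip_width: 0.0237
grasp_force: 30.0
```

```bash
python3 -c "
from h import *
go(616,171,34,99)
im=cams.read_camera('top');cv2.imwrite('pics/top1.png',im)
cv2.imwrite('pics/crop1.png',cv2.resize(im[100:280,60:240],None,fx=3.3,fy=3.3,interpolation=cv2.INTER_CUBIC))"
```

```text
t 7.0167 shift [ 2.2  0.5 82.8] turn rad 0.001 tilt [1.7998e+02 6.0000e-02] q [-47.  24.  37.  93. -15.  68.   3.]
```

View pics/crop1.png

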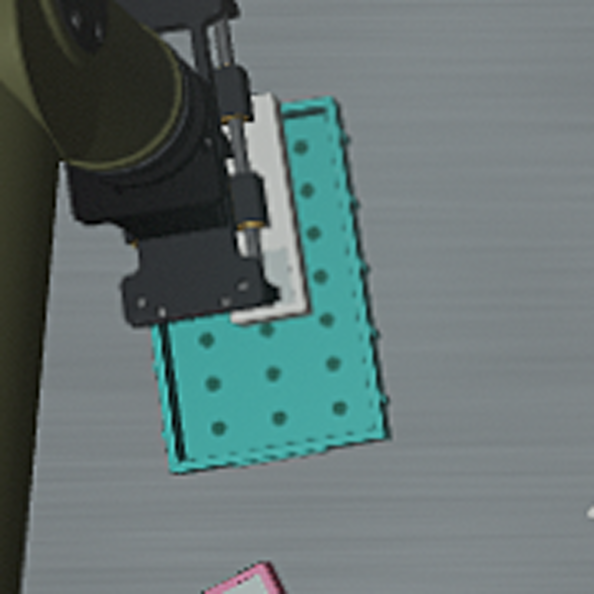

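Crop: the plate hangs over the tray, parallel to it. Its limb-end corner is at crop (306,313), and the tray's corners are near (335,98), (388,437) and (172,471). I check the held offset from that corner.

```bash
python3 -c "
from h import *
p=cast('top',[[60+306/3.3,100+313/3.3]],.110)[0,:2]*1000
T=np.array([576,182]);a=np.radians(9);M=np.array([[np.cos(a),-np.sin(a)],[np.sin(a),np.cos(a)]])
b=telemetry.get_obs()['tool_pos'][:2]*1000
print('corner-TCP in tray axes',(p-b)@M,'expect -80 -33')
for c,z in (((335,98),.0),((388,437),.0),((172,471),.024)):
  print((cast('top',[[60+c[0]/3.3,100+c[1]/3.3]],z)[0,:2]*1000-T)@M)"
```

```text
corner-TCP in tray axes [-81.49659691 -31.80294766] expect -80 -33
[119.39990487 -69.6789828 ]
[-116.37763322  -70.72778218]
[-117.0018631    65.56179841]
```

{"op": "arm_command", "data": {
  "series": "1 0 8 0 255;0 0 14 0 255;0 0 16 0 255;0 0 14 0 255;0 0 10 0 255;0 0 8 0 255;0 0 5 0 255;0 0 4 0 255;0 0 2 0 255;0 0 2 0 255;0 0 1 0 255;0 0 0 0 255"
}}

```text
time_s: 8.07
tool_pos: [0.6155, 0.1714, 0.0329]
tool_rot: [180.0, -0.0, 99.1]
force: [0.3, -0.4, -4.3]
grip_width: 0.024
grasp_force: 30.0
```

Still hanging; nearly on the floor. I lower 1 mm, then release and rise.

{"op": "arm_command", "data": {
  "series": "0 0 1 0 255;0 0 0 0 255;0 0 0 0 150;0 0 0 0 100;0 0 0 0 100;0 0 0 0 80;0 0 0 0 80;0 0 -5 0 80;0 0 -15 0 60;0 0 -25 0 0;0 0 -30 0 0;0 0 -25 0 0;0 0 -10 0.05 0;-10 0 0 0 0;0 0 0 0.1 0;0 0 0 0.1 0;0 0 0 0.1 0;0 0 0 0.1 0;0 0 0 0.1 0;0 0 0 0.1 0"
}}

```text
time_s: 9.73
tool_pos: [0.6157, 0.1601, 0.1404]
tool_rot: [-179.9, 0.1, 61.6]
force: [-0.1, -0.4, 0.1]
grip_width: 0.0871
grasp_force: 0.0
```

```bash
python3 -c "
from h import *
go(548,-279.5,110,51)"
```

```text
t 9.7333 shift [-418.7  149.9   30.9] turn rad 0.184 tilt [-1.7995e+02  9.0000e-02] q [-52.  24.  45.  92. -18.  71. -32.]
```

{"op": "arm_command", "data": {
  "series": "-10 3.5 0 0 0;-20 7 0 0 0;-28 10 0 0 0;-28 10 0 0 0;-28 10 0 0 0;-28 10 0 0 0;-28 10 0 0 0;-28 10 0 0 0;-28 10 0 0 0;-28 10 0 0 0;-28 10 0 0 0;-28 10 0 0 0;-28 10 0 0 0;-28 10 0 0 0;-28 10 0 0 0;-25 10 0 0 0;-17 6 5 0 0;-10 3 15 0.06 0;0 0 10 0.1 0;0 0 0 0.024 0"
}}

```text
time_s: 11.4
tool_pos: [0.5428, -0.3085, 0.1088]
tool_rot: [-179.7, 0.1, 51.1]
force: [-0.3, 0.6, -0.3]
grip_width: 0.0871
grasp_force: 0.0
```

```bash
python3 -c "
from h import *
im=cams.read_camera('top');cv2.imwrite('pics/top2.png',im)
cv2.imwrite('pics/crop2.png',cv2.resize(im[100:280,60:240],None,fx=3.3,fy=3.3,interpolation=cv2.INTER_CUBIC))
go(548,-279.5,28,51)"
```

```text
t 11.45 shift [ 24.7 -14.3  81.9] turn rad 0.004 tilt [-1.7981e+02  9.0000e-02] q [-14.  28.  54.  96. -24.  69.   6.]
```

View pics/crop2.png

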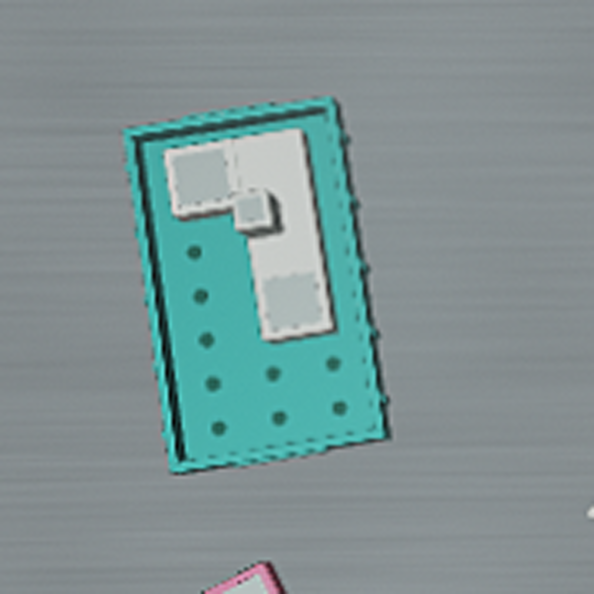

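The crop shows plate A flat in the tray in the far-right corner. Its corners are near (165,150), (305,130), (335,328) and (262,340), with clearance all round. I measure it in the same picture, then go down on plate B.

{"op": "arm_command", "data": {
  "series": "10 -6 0 0 0;10 -6 0 0 0;4 -2 5 0 0;0 0 10 0 0;0 0 20 0 0;0 0 20 0 0;0 0 15 0 0;0 0 8 0 0;0 0 3 0 0;0 0 0 0 100"
}}

```text
time_s: 12.28
tool_pos: [0.55, -0.2796, 0.0299]
tool_rot: [-180.0, 0.0, 51.3]
force: [0.1, 0.1, 0.7]
grip_width: 0.0848
grasp_force: 0.0
```

```bash
python3 -c "
from h import *
go(548,-279.5,28,51)
im=cv2.imread('pics/top2.png')
T=np.array([576,182]);a=np.radians(9);M=np.array([[np.cos(a),-np.sin(a)],[np.sin(a),np.cos(a)]])
m=np.zeros(im.shape[:2],np.uint8);m[100:250,90:185]=(im.min(2)[100:250,90:185]>140)
c=max(cv2.findContours(m,0,cv2.CHAIN_APPROX_NONE)[0],key=cv2.contourArea)
P=((cast('top',c,.026)[:,:2]*1000-T)@M).astype(np.float32)
r=cv2.minAreaRect(P);print(r,cv2.boxPoints(r).round(1).tolist())
hsv=cv2.cvtColor(im,cv2.COLOR_BGR2HSV)
m=((hsv[...,0]>80)&(hsv[...,0]<95)&(hsv[...,1]>110)).astype(np.uint8);m[:60]=0
c=max(cv2.findContours(m,0,cv2.CHAIN_APPROX_NONE)[0],key=cv2.contourArea)
P=((cast('top',c,.024)[:,:2]*1000-T)@M).astype(np.float32)
r=cv2.minAreaRect(P);print(r,cv2.boxPoints(r).round(1).tolist())"
```

```text
t 12.2833 shift [-1.2 -1.6  1.9] turn rad 0.005 tilt [-1.7995e+02  3.0000e-02] q [-15.  32.  50. 101. -28.  60.   7.]
((26.96929931640625, -3.3375091552734375), (138.4839630126953, 90.91632843017578), 0.8795475363731384) [[-43.0, 41.099998474121094], [-41.599998474121094, -49.900001525878906], [96.9000015258789, -47.70000076293945], [95.5, 43.20000076293945]]
((-1.4738998413085938, -3.2710647583007812), (144.50306701660156, 236.2322998046875), 89.9517822265625) [[-119.69999694824219, -75.4000015258789], [116.5999984741211, -75.5999984741211], [116.69999694824219, 68.9000015258789], [-119.5, 69.0999984741211]]
```

{"op": "arm_command", "data": {
  "series": "-1 -1.5 2 0 60;0 0 0 0 140;0 0 0 0 180;0 0 0 0 200;0 0 0 0 255;0 0 0 0 255;0 0 0 0 255;0 0 0 0 255;0 0 0 0 255;0 0 0 0 255;0 0 0 0 255;0 0 0 0 255;0 0 0 0 255;0 0 0 0 255",
  "squeeze": 30
}}

```text
time_s: 13.45
tool_pos: [0.5483, -0.2792, 0.0285]
tool_rot: [-180.0, -0.0, 51.3]
force: [-2.1, 0.6, 3.0]
grip_width: 0.0235
grasp_force: 30.0
```

{"op": "arm_command", "data": {
  "series": "0 0 -6 0 255;0 0 -12 0 255;0 0 -20 0 255;0 0 -22 0 255;0 0 -20 0 255;0 0 -10 -0.06 255;0 0 0 -0.11 255;0 0 0 -0.12 255;0 0 0 -0.12 255;0 0 0 -0.12 255;0 0 0 -0.12 255;0 0 0 -0.12 255;0 0 0 -0.12 255;0 0 0 -0.12 255;0 0 0 -0.12 255;0 0 0 -0.12 255;0 0 0 -0.12 255;0 0 0 -0.12 255;0 0 0 -0.12 255;0 0 0 -0.12 255"
}}

```text
time_s: 15.12
tool_pos: [0.5483, -0.28, 0.119]
tool_rot: [-180.0, 0.0, 150.7]
force: [0.1, 0.4, -4.3]
grip_width: 0.0235
grasp_force: 30.0
```

```bash
python3 -c "
from h import *
go(535.6,193.8,118,189.3)"
```

```text
t 15.1167 shift [243.1 406.9   0.7] turn rad -0.674 tilt [-1.7997e+02  3.0000e-02] q [ -4.  20.  35.  97. -13.  67.  95.]
```

{"op": "arm_command", "data": {
  "series": "5 8.4 0 0 255;10 16.7 0 0 255;14 23.4 0 0 255;14 23.4 0 0 255;14 23.4 0 0 255;14 23.4 0 0 255;14 23.4 0 0 255;14 23.4 0 0 255;14 23.4 0 0 255;14 23.4 0 0 255;14 23.4 0 0 255;14 23.4 0 0 255;14 23.4 0 0 255;14 23.4 0 0 255;14 23.4 0 0 255;14 23.4 0 0 255;14 23.4 0 0 255;10 16.7 0 0 255;6 10 0 0 255;2 4 0 0 255"
}}

```text
time_s: 16.78
tool_pos: [0.5374, 0.1971, 0.1186]
tool_rot: [180.0, -0.0, 150.5]
force: [0.0, -0.1, -4.1]
grip_width: 0.0239
grasp_force: 30.0
```

{"op": "arm_command", "data": {
  "series": "0 0 0 -0.06 255;0 0 0 -0.11 255;0 0 0 -0.11 255;0 0 0 -0.11 255;0 0 0 -0.11 255;0 0 0 -0.11 255;0 0 0 -0.064 255;0 0 0 0 255;0 0 0 0 255"
}}

```text
time_s: 17.53
tool_pos: [0.5385, 0.1926, 0.1186]
tool_rot: [-180.0, -0.0, -171.3]
force: [-0.7, 0.2, -4.6]
grip_width: 0.0236
grasp_force: 30.0
```

```bash
python3 -c "
from h import *
go(535.6,193.8,33,189.3)
im=cams.read_camera('top')
cv2.imwrite('pics/crop3.png',cv2.resize(im[100:280,60:240],None,fx=3.3,fy=3.3,interpolation=cv2.INTER_CUBIC))"
```

```text
t 17.5333 shift [ 2.7  1.7 85.6] turn rad -0.01 tilt [-179.96   -0.  ] q [-36.  13.  15. 102.  -4.  65.  79.]
```

View pics/crop3.png

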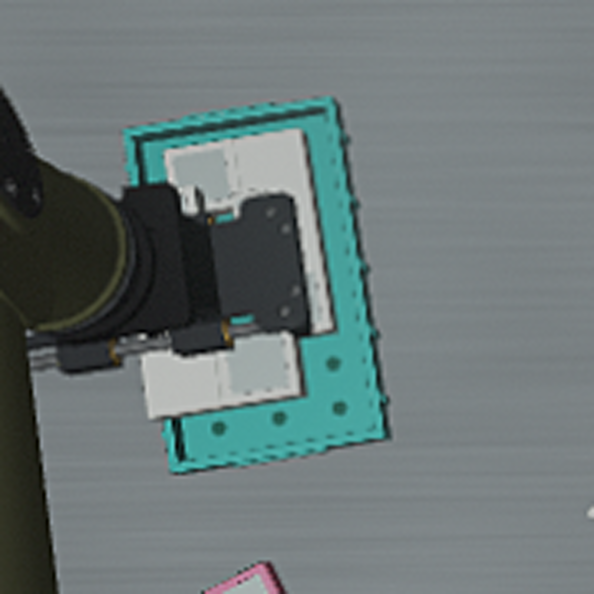

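Crop: plate B hangs half a turn from A, with its foot corners at (148,418) and (303,394). I check the offset against TCP.

```bash
python3 -c "
from h import *
p=cast('top',[[60+148/3.3,100+418/3.3],[60+303/3.3,100+394/3.3]],.112)[:,:2]*1000
a=np.radians(8.7);M=np.array([[np.cos(a),-np.sin(a)],[np.sin(a),np.cos(a)]])
b=telemetry.get_obs()['tool_pos'][:2]*1000
print(((p-b)@M).round(1),'expect -58 33; -58 -59')"
```

```text
[[-56.7  31.9]
 [-57.4 -60.6]] expect -58 33; -58 -59
```

{"op": "arm_command", "data": {
  "series": "2 1.5 0 -0.012 255;1.5 1 8 0 255;0 0 12 0 255;0 0 14 0 255;0 0 12 0 255;0 0 10 0 255;0 0 8 0 255;0 0 6 0 255;0 0 5 0 255;0 0 4 0 255;0 0 3 0 255;0 0 2 0 255;0 0 1 0 255;0 0 0 0 255"
}}

```text
time_s: 18.75
tool_pos: [0.5345, 0.1962, 0.0337]
tool_rot: [180.0, 0.0, -170.3]
force: [-0.4, -0.4, -4.7]
grip_width: 0.024
grasp_force: 30.0
```

{"op": "arm_command", "data": {
  "series": "0 0 1.5 0 255;0 0 0 0 255;0 0 0 0 150;0 0 0 0 100;0 0 0 0 100;0 0 0 0 80;0 0 0 0 80;0 0 -5 0 80;0 0 -15 0 60;0 0 -25 0 0;0 0 -30 0 0;0 0 -30 0 0;0 0 -10 0 0;20 20 0 0 0;30 30 0 0 0;0 0 0 0 0"
}}

```text
time_s: 20.08
tool_pos: [0.4712, 0.2423, 0.147]
tool_rot: [179.8, -0.2, -169.8]
force: [-0.5, 1.3, -1.5]
grip_width: 0.0865
grasp_force: 0.0
```

```bash
python3 -c "
from h import *
go(450,350,150,189.3)"
```

```text
t 20.0833 shift [  1.9 109.7  -2.5] turn rad 0.015 tilt [179.77  -0.21] q [-41.   7.  12. 106.  -2.  67.  72.]
```

{"op": "arm_command", "data": {
  "series": "0 15 -5 0 0;0 25 -5 0 0;0 28 -5 0 0;0 28 0 0 0;0 28 0 0 0;0 28 0 0 0;0 28 0 0 0;0 20 0 0 0;0 8 0 0 0;0 0 0 0 0"
}}

```text
time_s: 20.92
tool_pos: [0.4408, 0.4437, 0.1615]
tool_rot: [180.0, -0.1, -170.1]
force: [-1.1, 0.6, 0.5]
grip_width: 0.087
grasp_force: 0.0
```

```bash
python3 - <<'E'
from h import *
im=cams.read_camera('top'); s=cams.read_camera('scene')
a=cv2.resize(im[110:250,80:200],(400,467),interpolation=cv2.INTER_CUBIC); b=cv2.resize(s[170:270,340:470],(400,308),interpolation=cv2.INTER_CUBIC)
o=np.zeros((467,800,3),np.uint8);o[:,:400]=a;o[:308,400:]=b
cv2.imwrite('pics/fin.png',o)
i0=cv2.imread('pics/top0.png')
for n,r in (("straight",(200,270,235,295)),("pink",(265,340,115,195))):
    print(n,cv2.absdiff(i0,im)[r[0]:r[1],r[2]:r[3]].mean())
T=np.array([576,182]);t=np.radians(9);M=np.array([[np.cos(t),-np.sin(t)],[np.sin(t),np.cos(t)]])
m=np.zeros(im.shape[:2],np.uint8);m[100:250,90:185]=(im.min(2)[100:250,90:185]>140)
for c in cv2.findContours(m,0,cv2.CHAIN_APPROX_NONE)[0]:
    if cv2.contourArea(c)>300:
        P=((cast('top',c,.026)[:,:2]*1000-T)@M).astype(np.float32); print(cv2.minAreaRect(P))
E
```

```text
straight 0.8038888888888889
pink 0.8253333333333334
((-25.459510803222656, 8.018779754638672), (137.4053192138672, 90.9022216796875), 0.45623815059661865)
((27.06212615966797, -3.031665802001953), (137.48081970214844, 90.41035461425781), 0.547954797744751)
```

View pics/fin.png

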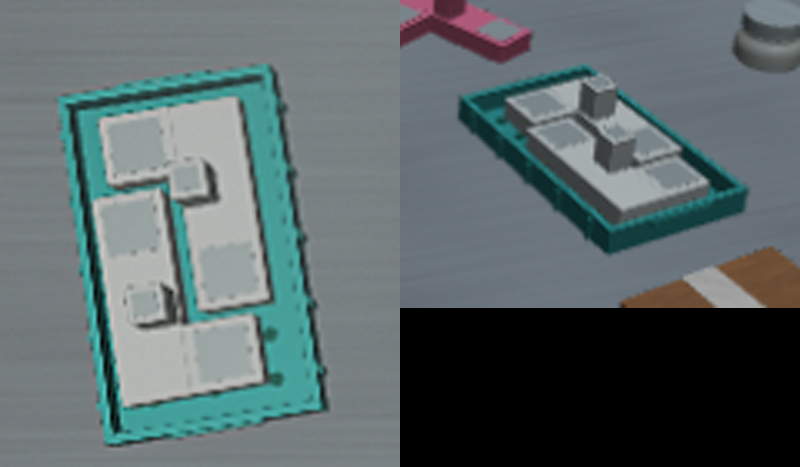

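The final view shows both Ls flat on the tray floor, interlocked half a turn apart. A is at tray (27,−3) mm and B at (−25,8) mm, with both rectangles reading about 137×91 mm. There is clearance to every wall, and the straight and pink plates are unmoved. I hand it in.

```bash
python3 -c "
from cell import env
print(env.sign_off())"
```

```text
the job is handed in; nothing more can be done
None
```

Both off-white L plates lie flat and interlocked inside the turquoise tray, the straight plate and the look-alikes were not touched, and the job was handed in at about 21 s of the 54 s allowed; sign-off returned no verdict.

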